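Stack the hub parts on a square gang shaft

TASK

Rebuild the square-shaft gang on the green stand: thread the rust-brown toothed wheel first, then the red torque arm, then the yellow end collar, each hub up and fully home with no gap beneath it. The shaft is clamped at an unknown turn, so feel for (or look for) the angle at which each square bore slips over it; lower each part in the grip rather than letting it drop down the shaft, let go of it, and leave everything else on the bench where it is.

Things in the scene. Friction and masses are not known exactly. Their poses are not given: they have to be found in the camera images.
- stand: green stand, fixed to the bench at a different place each time: base plate 130 x 130 x 12 mm with a round boss 66 mm in diameter in its middle, whose flat top is the seat, 40 mm above the bench. Origin: centre of the underside, z up. A steel shaft stands upright on its axis: 28 x 28 mm square up to 74 mm above the seat, then a round pilot 21 mm in diameter and 10 mm long.
- seat (a point): centre of the seat, on the shaft's axis, 40 mm above the bench. The wheel's origin is here when it is home, the torque arm's 40 mm and the end collar's 64 mm above.
- shoulder (a point): on the shaft's axis, top of the square, 74 mm above the seat (pilot top 84 mm above). The square's turn is NOT tied to this or the stand's yaw: any angle, fixed, not reported. A bore more than about 6 degrees off passes the pilot but rests here on the square's corners; turned right it slides on down with 1.5 mm clearance a side. The fit repeats every 90 degrees.
- wheel: rust-brown toothed wheel, goes on FIRST: flat star 10 mm thick, 146 mm over its eight teeth, with a square hub 48 x 48 mm that rises to 40 mm; square through bore 31 mm, its sides parallel to the hub's sides and to the body's x and y. About 0.75 kg. Lies hub up. Origin: centre of the underside, z up along the bore.
- torque_arm: red oblong torque arm, goes on SECOND: plate 130 (x) x 50 (y) x 8 mm with a square hub 48 x 48 mm in its middle that rises to 24 mm; square through bore 31 mm, parallel to the hub's sides and to x and y. About 0.5 kg. Lies hub up. Origin: centre of the underside, z up along the bore. It may point to any of the shaft's four sides.
- collar: yellow end collar, goes on LAST: square flange 78 x 78 x 6 mm with a square hub 48 x 48 mm that rises to 28 mm; square through bore 31 mm, parallel to the hub's sides and to x and y. About 0.4 kg. Lies hub up. Origin: centre of the underside, z up along the bore.
- hammer: hammer lying on the bench to the robot's right, leave alone; origin under its middle
- wrench: wrench lying on the bench to the robot's left, leave alone; origin under its middle
- grease_can: blue can 70 mm in diameter, 110 mm tall, leave alone; origin: centre of its underside
- oil_bottle: black bottle with a red cap, 60 mm in diameter, 170 mm tall, leave alone; origin: centre of its underside
- wood_block: wooden block 100 x 50 x 45 mm, leave alone; origin: centre of its underside
- bolt_tin: open steel bowl 90 mm in diameter, 50 mm tall, leave alone; origin: centre of its underside
There are look-alikes about, which are no part of the job. Several things have the shape of the collar; the one meant has the colours described above. Several things have the shape of the wheel; the one meant has the colours described above.

How it is judged (in metres and radians):
On the way, in this order (a step that is already met when the one before it is completed fails the run):
1. the toothed wheel is fully home on the seat (z of wheel in the frame of seat below 0.003 m and horizontal distance between wheel and seat below 0.005 m and angle between wheel's own z axis and vertical below 0.06 rad), for 0.2 s.
2. the torque arm is fully home on the wheel's hub (z of torque_arm in the frame of seat between 0.036 and 0.043 m and horizontal distance between torque_arm and seat below 0.005 m and angle between torque_arm's own z axis and vertical below 0.06 rad), for 0.2 s.
3. the end collar is fully home on the torque arm's hub (z of collar in the frame of seat between 0.06 and 0.067 m and horizontal distance between collar and seat below 0.005 m and angle between collar's own z axis and vertical below 0.06 rad), for 0.2 s.
At the end, for the whole second after the job is handed in: Toothed wheel, torque arm and end collar stand on the shaft in this order from below, hub up: origins at 0, 40 and 64 mm above the seat to within 3 mm (4 mm below for the upper two), within 5 mm of the axis and 0.06 rad of level, at rest (all of step 1 and all of step 2 and all of step 3 and z of wheel in the frame of seat above -0.003 m and linear speed of each of wheel, torque_arm, collar below 0.02 m/s); the robot touches nothing.
It fails at once if a part drops down the shaft faster than 0.5 m/s ((horizontal distance between wheel and seat below 0.006 m and z of wheel in the frame of seat below 0.08 m and linear speed of wheel above 0.5 m/s) or (horizontal distance between torque_arm and seat below 0.006 m and z of torque_arm in the frame of seat below 0.08 m and linear speed of torque_arm above 0.5 m/s) or (horizontal distance between collar and seat below 0.006 m and z of collar in the frame of seat below 0.08 m and linear speed of collar above 0.5 m/s)).
It fails at once if another thing on the bench is moved by more than 30 mm (distance of any of hammer, wrench, grease_can, oil_bottle, wood_block, bolt_tin from where it was at the start of the episode above 0.03 m).
It also fails if it takes over 72 s, if anything falls off the work surface, if the arm or the gripper's body presses on something with over 40 N, if the wrist force passes 120 N, or if a joint passes its speed limit or range.

ROBOT

A 6-joint arm with a two-finger parallel gripper is mounted at the origin on the work surface. World frame = base frame: x ahead of the robot, y to its left, z up, the work surface at z = 0. Lengths are in mm, angles in rad, forces in N, time in s.
With the tool pointing down it reaches from about 325 to 850 mm from the base axis. Payload 4.4 kg.
Tool frame: the origin (TCP) lies between the finger pads; the fingertips stand ahead of it and the grasp point (between the pads) lies 5 mm behind it (env.tips_ahead is the z of the fingertips in the tool frame, in mm); z points along the fingers, y is the line along which they close (so a half turn about z gives the same grasp; the last joint's range is limited). The gripper opens to 94 mm and grips with 3 to 60 N. Pads are 16 mm wide; open, the fingers measure 119 mm over their backs; the gripper's body (75 mm by 177 mm) begins 78 mm behind the grasp point.
Start: joints at [-1.292, 0.207, 1.542, -0, 1.393, -0.15], TCP at [239.584, -522.71, 183.847] pointing down, gripper open.
Joint ranges: [-2.73, 2.73], [-0.86, 2.22], [0.23, 2.46], [-1.11, 4.25], [0.08, 2.63], [-2.82, 2.82]. Speed limits (rad/s): [2.79, 2.79, 3.14, 3.14, 3.14, 3.14].

INTERFACE

Orientations are given as a 3x3 rotation matrix whose columns are the frame's x, y, z axes.
In Python, from cell import env gives the robot as it stands.
- The arm moves only by the shell command python3 -m creep 'ROWS' [OPENING] [FORCE]. ROWS is a JSON object of lists of equal length, an entry for each row: "xyz": the shift along the tool's x, y, z in cm, a list of three; "dr": the turn, a rotation vector about the tool's x, y, z in rad, a list of three. A call has 1 to 10 rows; each row is the pose to reach, as a shift and turn from the pose commanded when the call began, along the tool's axes at that moment; what a row does not reach only later rows make up. A row lasts 1/8 s, in which the tool goes at most 62.5 mm and 10.7 degrees, less where a joint would pass 70% of its speed; a pose out of reach is approached as far as the arm can. A call with a gripper value outside its range is refused whole. OPENING is the gripper command: -1 is fully open, 1 is shut, values between are in proportion, set as the call begins (- or left out, the last holds). The fingers move at their own pace and stop on an object; FORCE is the grip in N (left out, the last holds). Time passes only in rows, so rows that repeat a pose let the fingers close. It gives the time, the measured TCP pose, the force, the opening and the grip force at its end, in the units of the state.
- env.state(): the state, without advancing time (a new reading comes with each control period).
- env.capture(name): name is "scene" or "top"; returns the picture (384x512x3 uint8, red, green, blue); there is no depth.
- env.calibration(name): a dict with "camera_matrix" (3x3 intrinsics, pixels), "k1" (the pictures are not rectified: a ray, as slopes to the right and down, at radius r is drawn at 1 + k1 r^2 times it, then the intrinsics apply), "eye" and "orientation" of the camera in the world. Camera axes: x right, y down, z forward; pixel columns grow to the right and rows downward; lengths in mm; the calibration is good to about 2 mm. A picture is of the moment at which its call begins. calibration takes no time and is no camera call.
- env.finish_job(): hands the job in; it is judged then, once.
Trained networks look in the newest picture that a camera, given by its name, has taken for a name from the list of things; names that differ only in an ending like _2 or _b are one class to them, and where a whole thing is asked for, a point or a joint stands for the part that bears it (a point fixed in the world has none). Each returns a list of dicts, best first, with "p" (0 to 1); they miss things now and then, are a little off and sometimes report something else, mostly with a low value. They report only what shows in the picture. A call takes as long as a camera call. They do not tell look-alikes from the thing itself.
- env.search_frame(camera, thing): "position" ([column, row] in pixels, amid what is visible of it).
- env.trace(camera, thing): "region" (384x512 bool, what is visible of it) and "position" ([column, row] in pixels, amid what is visible of it).
- env.spot_point(camera, thing): "position" ([column, row] in pixels: a listed point, or the origin of a listed thing).
The state is a dict: "clock": time; "joint_pos": joint angles; "dq": joint speeds; "tau": joint torques, N m; "eef_pos": TCP position; "tcp_rot": TCP orientation; "contact_force": force on the tool from outside, world axes, zero at the start; "torque": the same for the moment, N m; "grip_width": finger opening in mm; "gripper_force": force on a finger pad.
Only numpy, scipy, OpenCV 4.12 (cv2) and the standard library are available. Lean on these libraries where they do the work, as an engineer would, in place of code of your own. Each camera call takes 0.05 s, during which the arm holds its last target. There are 200 camera calls.

## Working session

There is one attempt and no reset: what is moved stays moved. The work goes in short steps, Python scripts to look and compute and a shell command to move; the robot and the scene stay as the last step left them, time stands still between calls to the robot, and variables do not carry over. Pictures are saved under pics/ and viewed, at most 10 in all, crops included, and the job is handed in when it is done.

```bash
ls; mkdir -p pics
python3 - <<'E'
from cell import env
import cv2,numpy as np
for n in ["scene","top"]:
    im=env.capture(n); cv2.imwrite(f"pics/{n}0.png",im[:,:,::-1]); c=env.calibration(n); print(n,c)
    for t in ["stand","seat","shoulder","wheel","torque_arm","collar"]:
        print(t,[(np.round(d["position"],1).tolist(),round(d["p"],2)) for d in env.spot_point(n,t)])
s=env.state(); print(s, env.tips_ahead)
E
```

```text
pics
scene {'camera_matrix': array([[381.46900642,   0.        , 260.34537189],
       [  0.        , 381.46900642, 195.63136261],
       [  0.        ,   0.        ,   1.        ]]), 'k1': -0.1060437361448348, 'eye': array([1181.3157817 , -210.70671526, 1237.50453656]), 'orientation': array([[ 0.30355427,  0.82306542, -0.48001887],
       [ 0.95281011, -0.26368314,  0.15041306],
       [-0.00277309, -0.50302536, -0.8642672 ]])}
stand [([259.5, 188.3], 0.78)]
seat [([261.7, 186.2], 0.8)]
shoulder [([264.2, 172.9], 0.93)]
wheel [([196.3, 206.1], 0.92), ([146.8, 237.2], 0.65)]
torque_arm [([281.2, 235.1], 0.68)]
collar [([300.6, 155.2], 0.88), ([321.0, 178.0], 0.74)]
top {'camera_matrix': array([[454.77610725,   0.        , 252.89949207],
       [  0.        , 454.77610725, 191.04544622],
       [  0.        ,   0.        ,   1.        ]]), 'k1': -0.11776877358599795, 'eye': array([ 261.08390868,   -4.40642913, 1666.6919793 ]), 'orientation': array([[-0.0082831 , -0.9825847 ,  0.18563055],
       [-0.99996439,  0.0078394 , -0.00312412],
       [ 0.00161448, -0.18564982, -0.98261464]])}
[... 424 characters left out ...]
1.39350148e+00, -1.50477051e-01]), 'dq': array([-0.00157275,  0.00042819,  0.00102905,  0.00010313, -0.00095248,
       -0.00080318]), 'tau': array([ 9.11707793e-04, -3.70749235e+01, -2.81690830e+01,  6.99718762e-02,
        2.73719290e-02, -2.65947136e-06]), 'eef_pos': array([ 239.58954884, -522.74936765,  183.90543585]), 'tcp_rot': array([[ 9.09059402e-01,  4.16666538e-01,  1.46589054e-05],
       [ 4.16666537e-01, -9.09059396e-01, -1.04905484e-04],
       [-3.03847892e-05,  1.01473192e-04, -9.99999994e-01]]), 'contact_force': array([-0.08305823,  0.09377197, -0.41664402]), 'torque': array([ 0.00951987, -0.01364333,  0.03841151]), 'gripper_force': 0.0, 'grip_width': 93.87732197088629} 14.0
```

Run:
```python
import cv2
a=cv2.imread("pics/scene0.png")[110:290,80:400]; b=cv2.imread("pics/top0.png")[120:290,140:440]
cv2.imwrite("pics/a.png",cv2.resize(a,(800,450),interpolation=cv2.INTER_CUBIC)); cv2.imwrite("pics/b.png",cv2.resize(b,(800,453),interpolation=cv2.INTER_CUBIC))
```

```text
(no output)
```

View pics/a.png

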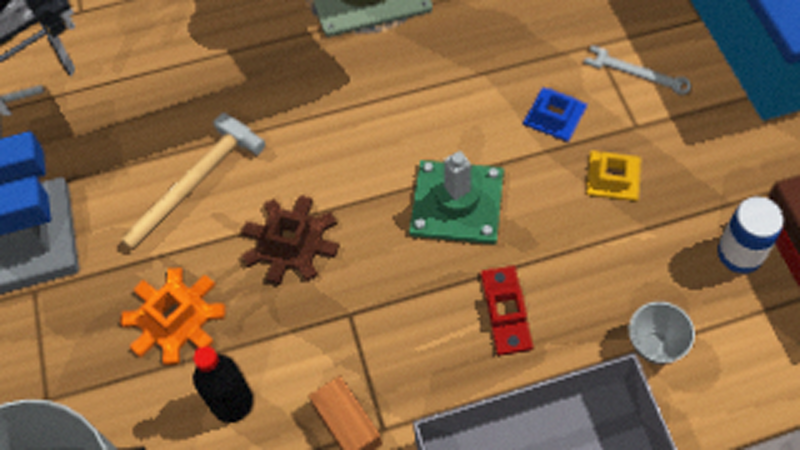

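View pics/b.png

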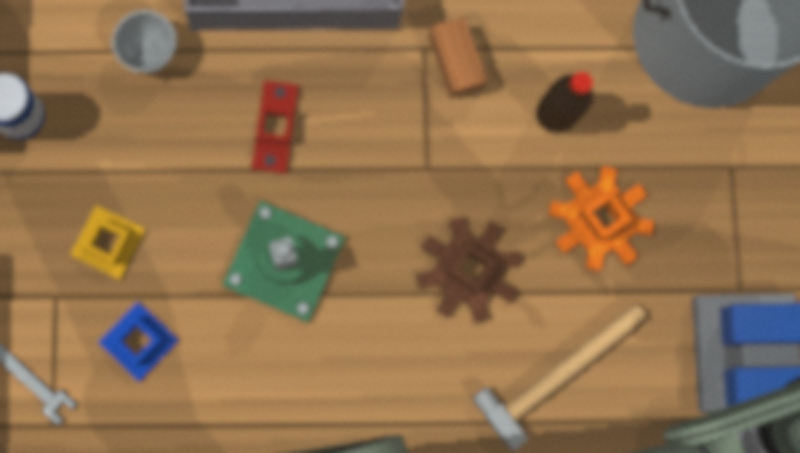

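The brown wheel is at scene (196,206) and top (313,220), and the yellow collar at scene (321,178) and top (181,212). The red arm is at scene (281,235) and top (242,170), and the stand's shaft at scene (264,173) and top (247,212). Next I fit the models to the colour masks in both views.

```bash
cat > h.py <<'E'
from cell import env
import cv2,numpy as np
from scipy.optimize import minimize,least_squares
def proj(n,P):
    c=env.calibration(n);q=(np.atleast_2d(P)-c["eye"])@c["orientation"];s=q[:,:2]/q[:,2:]
    s=s*(1+c["k1"]*(s**2).sum(1,keepdims=True));K=c["camera_matrix"]
    return s*[K[0,0],K[1,1]]+K[:2,2]
def tri(obs):  # {cam:px} -> xyz, residual px
    r=least_squares(lambda p:np.concatenate([proj(n,p)[0]-u for n,u in obs.items()]),[500,0,40]);return r.x,np.abs(r.fun).max()
def atz(n,u,z):
    return np.append(least_squares(lambda p:proj(n,[*p,z])[0]-u,[500,0]).x,z)
def rect(a,b): return np.array([[a,b],[-a,b],[-a,-b],[a,-b]])/2
def star(ri=50,w=20,ro=73):
    pts=[]
    for k in range(8):
        t=k*np.pi/4;R=np.array([[np.cos(t),np.sin(t)],[-np.sin(t),np.cos(t)]])
        x=np.sqrt(ri**2-w*w/4);pts+=[np.array([[x,-w/2],[ro,-w/2],[ro,w/2],[x,w/2]])@R]
    return np.concatenate(pts)
MOD={"wheel":(star(),10,40),"torque_arm":(rect(130,50),8,24),"collar":(rect(78,78),6,28)}
S=4
def sil(n,name,x,y,yaw,z0=0,off=(0,0),mod=None):
    o,t,h=mod or MOD[name];m=np.zeros((384*S,512*S),np.uint8);R=np.array([[np.cos(yaw),np.sin(yaw)],[-np.sin(yaw),np.cos(yaw)]])
    def pr(poly,z):
        p=poly@R+[x,y];return ((proj(n,np.c_[p,np.full(len(p),z0+z)])+off+.5)*S-.5)
    def fill(p,v=1): cv2.fillPoly(m,[np.round(p*16).astype(np.int32)],v,shift=4)
    def prism(poly,a,b):
        A,B=pr(poly,a),pr(poly,b);fill(A);fill(B)
        for i in range(len(A)):
            j=(i+1)%len(A);fill(np.array([A[i],A[j],B[j],B[i]]))
    prism(o,0,t);prism(rect(48,48),t,h)
    a=np.zeros_like(m);b=a.copy();d=[np.round(pr(rect(31,31),z)*16).astype(np.int32) for z in(0,h)]
    cv2.fillPoly(a,[d[0]],1,shift=4);cv2.fillPoly(b,[d[1]],1,shift=4);m[(a&b)>0]=0
    return cv2.resize(m.astype(np.float32),(512,384),interpolation=cv2.INTER_AREA)
E
python3 - <<'E'
from h import *
pts={"wheel":[(196.3,206.1),(312.9,220.2)],"torque_arm":[(281.2,235.1),(241.6,169.6)],"collar":[(321,178),(181.5,211.9)],"seat":[(261.7,186.2),(242.4,217.6)],"shoulder":[(264.2,172.9),(248.1,211.4)],"stand":[(259.5,188.3),(245,218.3)]}
for k,(a,b) in pts.items():
    p,r=tri({"scene":a,"top":b});print(k,p.round(1),round(r,2))
ims={n:cv2.cvtColor(cv2.imread(f"pics/{n}0.png"),cv2.COLOR_BGR2HSV) for n in("scene","top")}
for n in ims:
  for k in ("wheel","torque_arm","collar"):
    u=pts[k][n=="top"];c=ims[n][int(u[1])-9:int(u[1])+10,int(u[0])-9:int(u[0])+10].reshape(-1,3)
    print(n,k,np.percentile(c,[10,30,50,70,90],axis=0).round().tolist())
for n in ims: print(n,"wood",ims[n][230:236,225:231].reshape(-1,3).mean(0))
for n in ("scene","top"):
    env.capture(n)
    for k in ("wheel","torque_arm","collar","stand"):
        for d in env.trace(n,k):
            print(n,k,np.round(d["position"]),round(d["p"],2),d["region"].sum()); 
            if d["p"]>.3: cv2.imwrite(f"tr_{n}_{k}_{int(d['position'][0])}.png",d["region"].astype(np.uint8)*255)
E
ls
```

```text
wheel [ 464.3 -232.9   -1. ] 0.62
torque_arm [662.8  31.1 -20.1] 0.39
collar [496.9 251.2  10.5] 0.83
seat [471.9  23.6  24.8] 1.66
shoulder [482.5  14.8 131.6] 2.19
stand [470.9  14.8  12.6] 1.53
scene wheel [[6.0, 140.0, 39.0], [7.0, 148.0, 47.0], [8.0, 154.0, 69.0], [8.0, 158.0, 78.0], [11.0, 166.0, 88.0]]
scene torque_arm [[0.0, 146.0, 84.0], [1.0, 163.0, 99.0], [2.0, 211.0, 143.0], [13.0, 218.0, 163.0], [16.0, 223.0, 166.0]]
scene collar [[15.0, 146.0, 117.0], [18.0, 184.0, 128.0], [20.0, 224.0, 155.0], [21.0, 229.0, 178.0], [22.0, 234.0, 217.0]]
top wheel [[10.0, 127.0, 84.0], [10.0, 129.0, 89.0], [11.0, 130.0, 93.0], [12.0, 131.0, 96.0], [15.0, 133.0, 106.0]]
top torque_arm [[3.0, 129.0, 110.0], [4.0, 141.0, 130.0], [7.0, 164.0, 141.0], [12.0, 182.0, 148.0], [16.0, 190.0, 159.0]]
top collar [[18.0, 149.0, 117.0], [21.0, 192.0, 139.0], [21.0, 205.0, 173.0], [21.0, 207.0, 186.0], [21.0, 209.0, 195.0]]
scene wood [ 15.58333333 147.77777778 152.19444444]
top wood [ 17.36111111 124.16666667 153.22222222]
scene wheel [196. 202.] 0.76 870
scene wheel [150. 238.] 0.74 846
scene torque_arm [282. 234.] 0.64 522
scene collar [300. 156.] 0.73 302
scene collar [323. 182.] 0.58 367
scene collar [216. 277.] 0.54 563
scene stand [261. 195.] 0.79 930
scene stand [169. 264.] 0.67 493
top wheel [364. 201.] 0.65 747
top wheel [311. 219.] 0.62 881
top torque_arm [244. 170.] 0.77 379
top collar [196. 248.] 0.79 379
top collar [184. 216.] 0.72 342
top stand [246. 222.] 0.64 1115
h.py
pics
tr_scene_collar_215.png
tr_scene_collar_299.png
tr_scene_collar_323.png
tr_scene_stand_169.png
tr_scene_stand_261.png
tr_scene_torque_arm_282.png
tr_scene_wheel_150.png
tr_scene_wheel_195.png
tr_top_collar_183.png
tr_top_collar_195.png
tr_top_stand_245.png
tr_top_torque_arm_244.png
tr_top_wheel_311.png
tr_top_wheel_363.png
```

```bash
cat > fit.py <<'E'
from h import *
def masks(k,im):
    hsv=cv2.cvtColor(im,cv2.COLOR_BGR2HSV).astype(int);H,Sa,V=hsv[...,0],hsv[...,1],hsv[...,2]
    return {"torque_arm":((H<=9)|(H>170))&(Sa>125)&(V>60),"collar":(H>=17)&(H<=26)&(Sa>168),"wheel":(H<=13)&(V<118)&(Sa>100),"stand":(H>=50)&(H<=95)&(Sa>60)}[k]
MOD["stand"]=(rect(130,130),12,12)
def fit(k,x0,y0,cams=("scene","top"),ims=None,z0=0,yaws=None):
    M={}
    for n in cams:
        c=proj(n,[x0,y0,z0+10])[0];w=np.zeros((384,512),bool);r=26;w[int(c[1])-r:int(c[1])+r,int(c[0])-r:int(c[0])+r]=1
        M[n]=(masks(k,ims[n])&w).astype(np.float32)
        if k=="stand": M[n]=cv2.morphologyEx(M[n],cv2.MORPH_CLOSE,np.ones((13,13)))
        M[n]=cv2.GaussianBlur(M[n],(0,0),.7)
    def cost(p): return sum(np.abs(cv2.GaussianBlur(sil(n,k,p[0],p[1],p[2],z0),(0,0),.7)-M[n]).sum()/M[n].sum() for n in cams)
    best=None
    for yaw in (yaws if yaws is not None else np.arange(0,np.pi/(1 if k=="torque_arm" else 4 if k=="wheel" else 2),np.pi/18)):
        r=minimize(cost,[x0,y0,yaw],method="Nelder-Mead",options=dict(initial_simplex=[[x0,y0,yaw],[x0+8,y0,yaw],[x0,y0+8,yaw],[x0,y0,yaw+.12]],maxiter=60))
        if best is None or r.fun<best.fun: best=r
    r=minimize(cost,best.x,method="Nelder-Mead",options=dict(initial_simplex=best.x+np.r_[np.zeros((1,3)),np.diag([3,3,.05])],xatol=.05,fatol=1e-5))
    return r.x,r.fun
E
python3 - <<'E'
from fit import *
ims={n:cv2.imread(f"pics/{n}0.png") for n in("scene","top")}
for k,x,y in (("stand",472,16),("wheel",464,-233),("torque_arm",660,31),("collar",498,251)):
    for cams in (("scene",),("top",),("scene","top")):
        p,f=fit(k,x,y,cams,ims); print(k,cams,p[:2].round(1),np.degrees(p[2]).round(1),round(f,3))
c=[]
for n,u in (("top",(247,212)),("scene",(264,176))):
    c.append(cv2.resize(ims[n][u[1]-20:u[1]+20,u[0]-20:u[0]+20],(395,395),interpolation=cv2.INTER_CUBIC))
for n,u in (("top",(313,219)),):
    c.append(cv2.resize(ims[n][u[1]-24:u[1]+24,u[0]-24:u[0]+24],(395,395),interpolation=cv2.INTER_CUBIC))
cv2.imwrite("pics/c.png",cv2.resize(np.hstack(c[:2]),(790,395)))
E
```

```text
Traceback (most recent call last):
  File "fit.py", line 16, in fit
    r=minimize(cost,[x0,y0,yaw],method="Nelder-Mead",options=dict(initial_simplex=[[x0,y0,yaw],[x0+8,y0,yaw],[x0,y0+8,yaw],[x0,y0,yaw+.12]],maxiter=60))
  File "fit.py", line 13, in cost
    def cost(p): return sum(np.abs(cv2.GaussianBlur(sil(n,k,p[0],p[1],p[2],z0),(0,0),.7)-M[n]).sum()/M[n].sum() for n in cams)
                        ~~~^^^^^^^^^^^^^^^^^^^^^^^^^^^^^^^^^^^^^^^^^^^^^^^^^^^^^^^^^^^^^^^^^^^^^^^^^^^^^^^^^^^^^^^^^^^^^^^^^^^
  File "fit.py", line 13, in <genexpr>
    def cost(p): return sum(np.abs(cv2.GaussianBlur(sil(n,k,p[0],p[1],p[2],z0),(0,0),.7)-M[n]).sum()/M[n].sum() for n in cams)
                                                    ~~~^^^^^^^^^^^^^^^^^^^^^^^
  File "h.py", line 30, in sil
    prism(o,0,t);prism(rect(48,48),t,h)
    ~~~~~^^^^^^^
  File "h.py", line 27, in prism
    A,B=pr(poly,a),pr(poly,b);fill(A);fill(B)
        ~~^^^^^^^^
  File "h.py", line 24, in pr
    p=poly@R+[x,y];return ((proj(n,np.c_[p,np.full(len(p),z0+z)])+off+.5)*S-.5)
                            ~~~~^^^^^^^^^^^^^^^^^^^^^^^^^^^^^^^^^
  File "h.py", line 5, in proj
    c=env.calibration(n);q=(np.atleast_2d(P)-c["eye"])@c["orientation"];s=q[:,:2]/q[:,2:]
ValueError: time passes only in moves, steps and waits
```

```bash
sed -i 's/^def proj/CAL={n:env.calibration(n) for n in ("scene","top")}\ndef proj/; s/c=env.calibration(n);q/c=CAL[n];q/; s/    a=np.zeros_like(m);b=a/    if name=="stand": return cv2.resize(m.astype(np.float32),(512,384),interpolation=cv2.INTER_AREA)\n    a=np.zeros_like(m);b=a/' h.py
python3 - <<'E'
from fit import *
ims={n:cv2.imread(f"pics/{n}0.png") for n in("scene","top")}
c=[]
for n,u in (("top",(247,212)),("scene",(264,176))):
    c.append(cv2.resize(ims[n][u[1]-20:u[1]+20,u[0]-20:u[0]+20],(395,395),interpolation=cv2.INTER_CUBIC))
cv2.imwrite("pics/c.png",cv2.resize(np.hstack(c[:2]),(790,395)))
for k,x,y in (("stand",472,16),("wheel",464,-233),("torque_arm",660,31),("collar",498,251)):
    for cams in (("scene",),("top",),("scene","top")):
        p,f=fit(k,x,y,cams,ims); print(k,cams,p[:2].round(1),np.degrees(p[2]).round(1),round(f,3),flush=True)
E
```

```text
stand ('scene',) [475.6  18.5] -24.3 0.059
stand ('top',) [474.6  15.9] 65.0 0.115
stand ('scene', 'top') [475.6  17.8] 66.6 0.182
wheel ('scene',) [ 462.7 -237.3] 57.4 0.079
wheel ('top',) [ 462.6 -241.1] 57.5 0.153
wheel ('scene', 'top') [ 462.8 -238.4] 57.2 0.267
torque_arm ('scene',) [667.1  30.5] -8.2 0.109
torque_arm ('top',) [667.5  27.6] -8.0 0.123
torque_arm ('scene', 'top') [666.7  28.8] -7.7 0.296
collar ('scene',) [504.  262.6] 63.5 0.089
collar ('top',) [505. 261.] 63.1 0.078
collar ('scene', 'top') [504.1 261.5] -26.8 0.175
```

View pics/c.png

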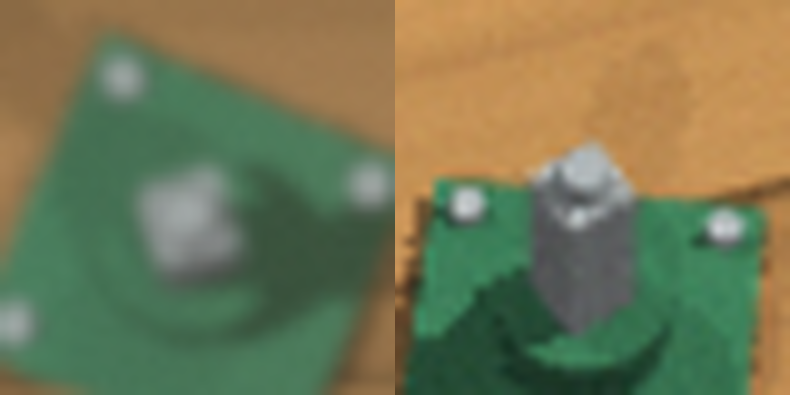

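Run:
```python
from fit import *
ims={n:cv2.imread(f"pics/{n}0.png") for n in("scene","top")}
th=np.linspace(0,2*np.pi,24,endpoint=False)
circ=np.c_[np.cos(th),np.sin(th)]*10.5
def ssil(n,x,y,yaw,off):
    m=np.zeros((384*S,512*S),np.uint8);R=np.array([[np.cos(yaw),np.sin(yaw)],[-np.sin(yaw),np.cos(yaw)]])
    for poly,a,b in((rect(28,28)@R,40,114),(circ,114,124)):
        P=np.r_[np.c_[poly+[x,y],np.full(len(poly),a)],np.c_[poly+[x,y],np.full(len(poly),b)]]
        q=np.round(((proj(n,P)+off+.5)*S-.5)*16).astype(np.int32)
        cv2.fillConvexPoly(m,cv2.convexHull(q),1,shift=4)
    return cv2.GaussianBlur(cv2.resize(m.astype(np.float32),(512,384),interpolation=cv2.INTER_AREA),(0,0),.7)
M={}
for n in ims:
    im=ims[n].astype(float);g=im.max(2)-im.min(2)
    c=proj(n,[475.5,17.5,82])[0].astype(int);w=np.zeros((384,512));w[c[1]-(14 if n=="scene" else 10):c[1]+14,c[0]-9:c[0]+10]=1
    # greyness: sat ratio soft
    s=g/im.max(2); M[n]=cv2.GaussianBlur((np.clip((.36-s)/.16,0,1)*w).astype(np.float32),(0,0),.4)
    print(n,M[n].sum());
    if n=="scene":print((M[n][c[1]-15:c[1]+14,c[0]-9:c[0]+10]*9).round().astype(int))
for cams in (("scene",),("top",),("scene","top")):
    out=[]
    for yaw in np.radians(np.arange(0,90,6)):
        def cost(p): return sum(np.abs(ssil(n,p[0],p[1],yaw,0)-M[n]).sum()/M[n].sum() for n in cams)
        r=minimize(cost,[475.5,17.5],method="Nelder-Mead",options=dict(initial_simplex=[[475,17],[479,17],[475,21]],maxiter=50))
        out.append((round(r.fun,3),int(round(np.degrees(yaw))),*r.x.round(1)))
    print(cams,[o[:2] for o in out],min(out))
```

```text
scene nan
[[0 0 0 0 0 0 0 0 0 0 0 0 0 0 0 0 0 0 0]
 [0 0 0 0 0 0 0 0 0 0 0 0 0 0 0 0 0 0 0]
 [0 0 0 0 0 0 0 0 0 0 0 0 0 0 0 0 0 0 0]
 [0 0 0 0 0 0 0 0 0 0 0 0 0 0 0 0 0 0 0]
 [0 0 0 0 0 0 0 0 0 0 0 0 0 0 0 0 0 0 0]
 [0 0 0 0 0 0 0 0 0 0 0 0 0 0 0 0 0 0 0]
 [0 0 0 0 0 0 0 0 0 0 0 0 0 0 0 0 0 0 0]
 [0 0 0 0 0 0 0 0 0 0 2 1 0 0 0 0 0 0 0]
 [0 0 0 0 0 0 0 0 3 8 9 8 2 0 0 0 0 0 0]
 [0 0 0 0 0 0 5 8 9 9 9 9 8 1 0 0 0 0 0]
 [0 0 0 0 0 6 9 9 9 9 9 9 9 8 1 0 0 0 0]
 [0 0 0 0 2 9 9 9 9 9 9 9 9 9 7 0 0 0 0]
 [0 0 0 0 3 9 9 9 9 9 9 9 9 9 9 1 0 0 0]
 [0 0 0 0 0 9 9 9 9 9 9 9 9 9 9 8 1 2 1]
 [0 0 0 0 0 9 9 9 9 9 9 9 9 9 9 7 0 0 0]
 [0 0 0 0 0 9 9 9 9 9 9 9 9 9 9 1 0 0 0]
 [0 0 0 0 0 9 9 9 9 9 9 9 9 9 9 1 0 0 0]
 [0 0 0 0 0 9 9 9 9 9 9 9 9 9 9 2 0 0 0]
 [0 0 0 0 0 9 9 9 9 9 9 9 9 9 9 1 0 0 0]
 [0 0 0 0 0 9 9 9 9 9 9 9 9 9 9 1 0 0 0]
 [0 0 0 0 2 9 9 9 9 9 9 9 9 9 9 1 0 0 0]
 [0 0 0 0 3 9 9 9 9 9 9 9 9 9 9 2 0 0 0]
 [0 0 0 0 0 8 9 9 9 9 9 9 9 9 9 1 0 0 0]
 [0 0 0 0 0 1 8 9 9 9 9 9 9 9 8 0 0 0 0]
 [0 0 0 0 0 0 2 9 9 9 9 9 8 3 0 0 0 0 0]
 [0 0 0 0 0 0 0 8 9 9 9 5 3 0 0 0 0 0 0]
 [0 0 0 0 0 0 0 1 8 8 2 
[... 746 characters left out ...]
1), 48), (np.float64(0.317), 54), (np.float64(0.334), 60), (np.float64(0.338), 66), (np.float64(0.34), 72), (np.float64(0.337), 78), (np.float64(0.338), 84)] (np.float64(0.296), 36, np.float64(476.5), np.float64(15.7))
('scene', 'top') [(np.float64(nan), 0), (np.float64(nan), 6), (np.float64(nan), 12), (np.float64(nan), 18), (np.float64(nan), 24), (np.float64(nan), 30), (np.float64(nan), 36), (np.float64(nan), 42), (np.float64(nan), 48), (np.float64(nan), 54), (np.float64(nan), 60), (np.float64(nan), 66), (np.float64(nan), 72), (np.float64(nan), 78), (np.float64(nan), 84)] (np.float64(nan), 0, np.float64(475.0), np.float64(17.0))<stdin>:17: RuntimeWarning: invalid value encountered in divide
```

```bash
cat > shaft.py <<'E'
from fit import *
ims={n:cv2.imread(f"pics/{n}0.png") for n in("scene","top")}
th=np.linspace(0,2*np.pi,24,endpoint=False)
circ=np.c_[np.cos(th),np.sin(th)]*10.5
def ssil(n,x,y,yaw,off):
    m=np.zeros((384*S,512*S),np.uint8);R=np.array([[np.cos(yaw),np.sin(yaw)],[-np.sin(yaw),np.cos(yaw)]])
    for poly,a,b in((rect(28,28)@R,40,114),(circ,114,124)):
        P=np.r_[np.c_[poly+[x,y],np.full(len(poly),a)],np.c_[poly+[x,y],np.full(len(poly),b)]]
        q=np.round(((proj(n,P)+off+.5)*S-.5)*16).astype(np.int32)
        cv2.fillConvexPoly(m,cv2.convexHull(q),1,shift=4)
    return cv2.GaussianBlur(cv2.resize(m.astype(np.float32),(512,384),interpolation=cv2.INTER_AREA),(0,0),.6)
M={};W={}
for n in ims:
    im=ims[n].astype(float);b,g,r=im[...,0],im[...,1],im[...,2]
    c=proj(n,[475.5,17.5,82])[0].astype(int);w=np.zeros((384,512));w[c[1]-(14 if n=="scene" else 10):c[1]+14,c[0]-8:c[0]+9]=1
    s=(im.max(2)-im.min(2))/(im.max(2)+1); t=.36 if n=="scene" else .3
    M[n]=(np.clip((t-s)/.16+.5,0,1)*w).astype(np.float32);W[n]=w
    if n=="top":print((M[n][c[1]-10:c[1]+14,c[0]-9:c[0]+10]*9).round().astype(int))
for cams in (("scene",),("top",),("scene","top")):
    out=[]
    for yaw in np.radians(np.arange(0,90,5)):
        def cost(p): return sum((np.abs(ssil(n,p[0],p[1],yaw,0)-M[n])*W[n]).sum()/M[n].sum() for n in cams)
        r=minimize(cost,[475.5,17.5],method="Nelder-Mead",options=dict(initial_simplex=[[475,17],[479,17],[475,21]],maxiter=50))
        out.append((float(round(r.fun,3)),int(round(np.degrees(yaw))),*r.x.round(1).tolist()))
    print(cams,[o[:2] for o in out],min(out))
E
python3 shaft.py
```

```text
[[0 0 0 0 0 0 0 0 0 0 0 0 0 0 0 0 0 0 0]
 [0 0 0 0 0 0 0 0 1 0 0 0 0 0 0 0 0 0 0]
 [0 0 0 0 0 0 0 0 0 0 0 1 0 0 0 0 0 0 0]
 [0 0 0 0 0 0 0 1 0 1 1 2 2 1 0 0 0 0 0]
 [0 0 0 0 0 0 1 2 3 4 5 7 6 4 2 1 1 1 0]
 [0 0 0 0 0 2 4 5 7 9 9 9 9 9 3 1 2 2 0]
 [0 0 0 0 2 7 9 9 9 9 9 9 9 9 5 1 2 3 0]
 [0 0 0 1 6 9 9 9 9 9 9 9 9 9 7 2 1 2 0]
 [0 0 0 1 7 9 9 9 9 9 9 9 9 9 9 4 1 3 0]
 [0 0 0 0 7 9 9 9 9 9 9 9 9 9 9 6 4 3 0]
 [0 0 0 0 5 9 9 9 9 9 9 9 9 9 9 9 6 4 0]
 [0 0 0 0 3 9 9 9 9 9 9 9 9 9 9 9 6 5 0]
 [0 0 0 0 1 9 9 9 9 9 9 9 9 9 9 9 8 5 0]
 [0 0 0 0 0 6 9 9 9 9 9 9 9 9 9 9 8 5 0]
 [0 0 0 0 0 3 9 9 9 9 9 9 9 9 9 9 8 4 0]
 [0 0 0 0 0 1 7 9 9 9 9 9 9 9 9 9 5 5 0]
 [0 0 0 0 0 0 3 9 9 9 9 9 9 9 6 4 4 5 0]
 [0 0 0 0 0 0 2 4 7 7 6 4 4 2 2 2 2 3 0]
 [0 0 0 0 0 0 0 1 2 1 1 1 0 0 0 1 0 4 0]
 [0 0 0 0 0 0 0 0 0 0 0 0 0 0 0 0 2 3 0]
 [0 0 0 0 0 0 0 0 0 0 0 0 0 0 1 2 3 4 0]
 [0 0 0 0 0 1 0 0 1 0 1 0 1 1 2 2 3 2 0]
 [0 0 0 0 0 0 0 0 0 1 0 1 1 1 1 1 1 1 0]
 [0 0 0 0 0 0 0 0 0 0 0 0 0 0 1 1 1 0 0]]
('scene',) [(0.161, 0), (0.141, 5), (0.124, 10), (0.12, 15), (0.121, 20), (0.128, 25), (0.138, 30), (0.146, 35), (0.155, 40), (0.164, 45), (0.179, 50), (0.2, 55), (0.228, 60), (0.252, 65), (0.279, 70), (0.266, 75), (0.231, 80), (0.194, 85)] (0.12, 15, 477.0, 19.1)
('top',) [(0.392, 0), (0.395, 5), (0.394, 10), (0.38, 15), (0.372, 20), (0.358, 25), (0.355, 30), (0.346, 35), (0.347, 40), (0.351, 45), (0.353, 50), (0.355, 55), (0.359, 60), (0.367, 65), (0.369, 70), (0.374, 75), (0.377, 80), (0.384, 85)] (0.346, 35, 476.5, 14.7)
('scene', 'top') [(0.565, 0), (0.542, 5), (0.527, 10), (0.509, 15), (0.501, 20), (0.498, 25), (0.508, 30), (0.522, 35), (0.533, 40), (0.55, 45), (0.562, 50), (0.581, 55), (0.61, 60), (0.632, 65), (0.665, 70), (0.656, 75), (0.624, 80), (0.59, 85)] (0.498, 25, 476.6, 18.9)
```

```bash
cat > go.py <<'E'
import sys,numpy as np
from cell import env
x,y,z,phi=map(float,sys.argv[1:5]);s=env.state();R=s["tcp_rot"];d=R.T@(np.array([x,y,z])-s["eef_pos"])
a=np.degrees(np.arctan2(R[1,0],R[0,0]))
print("shift cm",(d/10).round(2).tolist(),"drz",round(-np.radians((phi-a+180)%360-180),3),"now",s["eef_pos"].round(1),"phi",a.round(1),"clock",s["clock"],"rows",max(np.linalg.norm(d)/62.5,abs(phi-a)/10.7).round(1))
E
python3 - <<'E'
from fit import *
ims={n:cv2.imread(f"pics/{n}0.png") for n in("scene","top")}
for cams in (("scene",),("top",)):
  for a in (12.3,57.3):
    p,f=fit("wheel",462.7,-238.5,cams,ims,yaws=[np.radians(a)]);print(cams,p.round(2),round(f,4))
c=[cv2.convertScaleAbs(cv2.resize(ims[n][u[1]-22:u[1]+22,u[0]-22:u[0]+22],(395,395),interpolation=cv2.INTER_CUBIC),alpha=2) for n,u in (("scene",(196,204)),("top",(314,219)))]
cv2.imwrite("pics/d.png",np.hstack(c))
E
python3 go.py 463 -238.5 60 57.3
```

```text
('scene',) [ 4.6294e+02 -2.3736e+02  2.2000e-01] 0.0852
('scene',) [ 462.74 -237.29    1.  ] 0.0787
('top',) [ 4.6292e+02 -2.4112e+02  2.3000e-01] 0.1605
('top',) [ 463.13 -241.27    1.01] 0.1517
shift cm [32.15, -16.52, 12.38] drz -0.57 now [ 239.6 -522.7  183.8] phi 24.6 clock 1.2 rows 6.1
```

View pics/d.png

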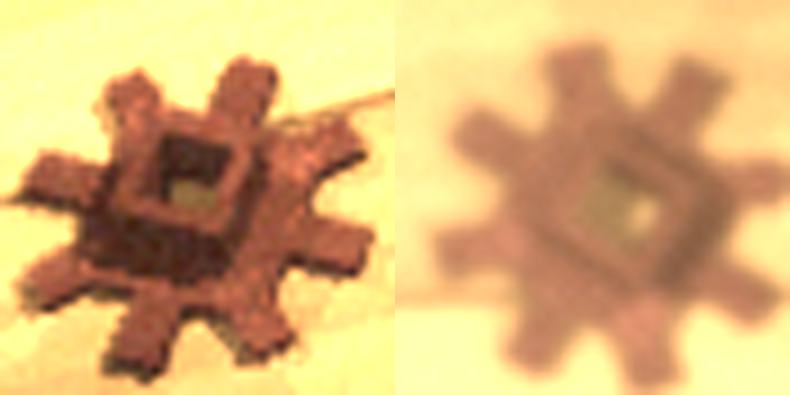

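The picture shows the wheel's hub edges at about 57° yaw (top crop, edge from (620,130) to (740,210)), matching the fit. I go to the wheel, first above it and then down.

```bash
python3 -m creep '{"xyz":[[32.2,-16.5,6],[32.2,-16.5,6],[32.2,-16.5,6],[32.2,-16.5,6],[32.2,-16.5,6],[32.2,-16.5,6],[32.2,-16.5,12.0],[32.2,-16.5,12.0]],"dr":[[0,0,-0.57],[0,0,-0.57],[0,0,-0.57],[0,0,-0.57],[0,0,-0.57],[0,0,-0.57],[0,0,-0.57],[0,0,-0.57]]}' -1 && python3 go.py 463 -238.5 27 57.3
```

```text
clock: 2.2
eef_pos: [459.8, -234.8, 59.6]
tcp_rot: [[0.539, 0.842, -0.009], [0.842, -0.539, 0.007], [0.001, -0.011, -1.0]]
contact_force: [-0.1, -0.7, 0.8]
grip_width: 93.9
gripper_force: 0.0
shift cm [-0.14, 0.51, 3.25] drz 0.001 now [ 459.8 -234.8   59.6] phi 57.4 clock 2.2 rows 0.5
```

```bash
python3 -m creep '{"xyz":[[0,0,0],[0,0,2],[0,0,3.6],[0,0,3.6],[0,0,3.6]],"dr":[[0,0,0],[0,0,0],[0,0,0],[0,0,0],[0,0,0]]}' -1 && python3 go.py 463 -238.5 27 57.3
```

```text
clock: 2.82
eef_pos: [464.1, -239.3, 28.8]
tcp_rot: [[0.541, 0.841, 0.001], [0.841, -0.541, -0.001], [-0.0, 0.002, -1.0]]
contact_force: [-0.6, -0.7, 0.8]
grip_width: 94.0
gripper_force: 0.0
shift cm [0.01, -0.14, 0.18] drz -0.001 now [ 464.1 -239.3   28.8] phi 57.3 clock 2.825 rows 0.0
```

```bash
python3 -m creep '{"xyz":[[0,0,0.1],[0,0,0.1],[0,0,0.1],[0,0,0.1],[0,0,0.1],[0,0,0.1],[0,0,0.1],[0,0,0.1]],"dr":[[0,0,0],[0,0,0],[0,0,0],[0,0,0],[0,0,0],[0,0,0],[0,0,0],[0,0,0]]}' 1 40 && python3 go.py 475.8 17.8 170 20.5
```

```text
clock: 3.82
eef_pos: [463.5, -238.5, 26.8]
tcp_rot: [[0.54, 0.841, -0.0], [0.841, -0.54, 0.0], [0.0, -0.0, -1.0]]
contact_force: [-0.0, -0.1, -0.3]
grip_width: 17.1
gripper_force: 0.0
shift cm [22.23, -12.82, -14.32] drz 0.642 now [ 463.5 -238.5   26.8] phi 57.3 clock 3.825 rows 4.7
```

Run:
```python
from h import *
o=[]
for n in("scene","top"):
    im=env.capture(n)[:,:,::-1];c=proj(n,[463,-238,20])[0].astype(int);print(c)
    o.append(cv2.resize(im[c[1]-35:c[1]+35,c[0]-35:c[0]+35],(395,395),interpolation=cv2.INTER_CUBIC))
    cv2.imwrite(f"pics/{n}1.png",im)
cv2.imwrite("pics/e.png",np.hstack(o)); s=env.state();print(s["grip_width"],s["contact_force"])
```

```text
[194 203]
[315 219]
9.243424437407219 [ 0.95632239  0.10452449 -0.27438648]
```

View pics/e.png

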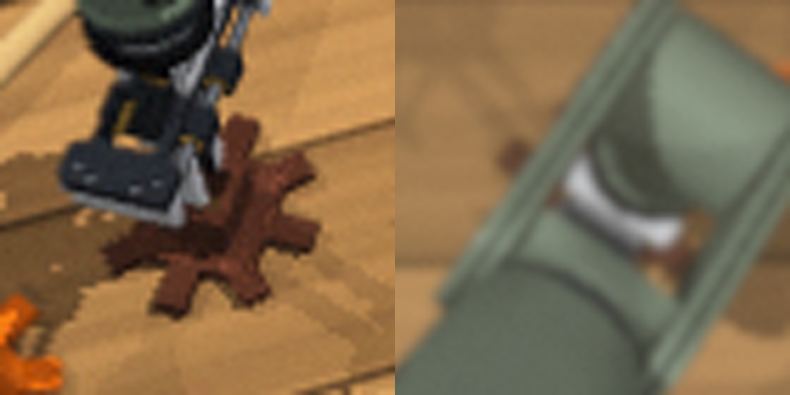

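Run:
```python
from h import *
s=env.state();R=s["tcp_rot"];p=s["eef_pos"];print(p.round(1),s["grip_width"])
c=np.array([194,203])
for nm,q in dict(near_in=(0,5,14),near_out=(0,17,14),far_out=(0,-17,14),near_out_up=(0,17,-60)).items():
    print(nm,((proj("scene",p+R@np.array(q))[0]-c+35)*395/70).round())
im=cv2.imread("pics/scene1.png")[185:225,170:222]
cv2.imwrite("pics/f.png",cv2.convertScaleAbs(cv2.resize(im,(780,600),interpolation=cv2.INTER_CUBIC),alpha=1.8))
```

```text
[ 463.5 -238.6   26.8] 9.243424437407219
near_in [200. 212.]
near_out [193. 228.]
far_out [211. 184.]
near_out_up [175. 171.]
```

View pics/f.png

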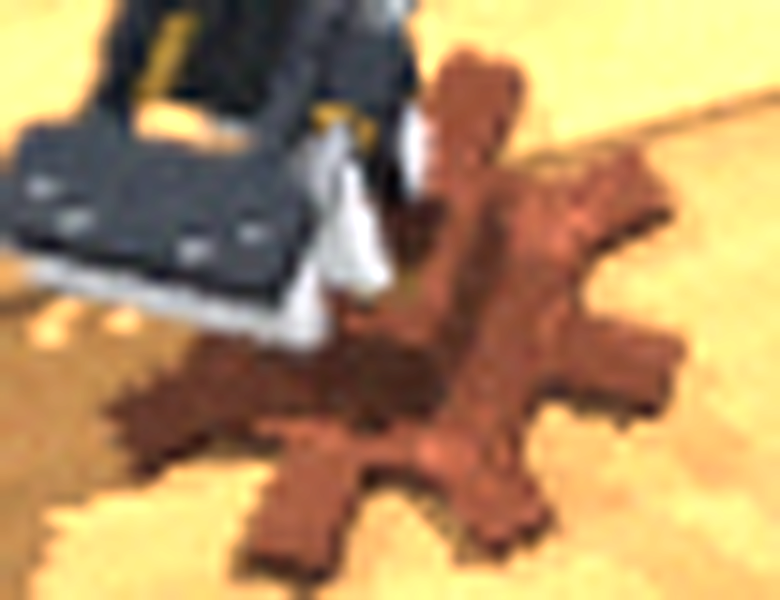

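```bash
python3 -m creep '{"xyz":[[0,0,0],[0,0,0],[0,0,0],[0,0,0],[0,0,0],[0,0,0],[0,0,0],[0,0,0]],"dr":[[0,0,0],[0,0,0],[0,0,0],[0,0,0],[0,0,0],[0,0,0],[0,0,0],[0,0,0]]}' -1
python3 - <<'E'
from h import *
im=env.capture("scene")[:,:,::-1];cv2.imwrite("pics/scene2.png",im)
cv2.imwrite("pics/g.png",cv2.convertScaleAbs(cv2.resize(im[175:227,162:230],(784,600),interpolation=cv2.INTER_CUBIC),alpha=1.8))
s=env.state();R=s["tcp_rot"];p=s["eef_pos"];print(s["grip_width"],p)
for y in (-47,-59,47,59):
    print(y,[((proj("scene",p+R@np.array((0,y,z)))[0]-[162,175])*784/68).round().tolist() for z in (14,-13,-60)])
E
```

```text
clock: 4.92
eef_pos: [463.6, -238.6, 26.9]
tcp_rot: [[0.54, 0.841, 0.0], [0.841, -0.54, -0.0], [-0.0, 0.0, -1.0]]
contact_force: [0.3, -0.1, -0.4]
grip_width: 86.0
gripper_force: 0.0
90.03359011769703 [ 463.52989022 -238.5115433    26.84040816]
-47 [[428.0, 217.0], [416.0, 174.0], [394.0, 96.0]]
-59 [[440.0, 187.0], [429.0, 143.0], [408.0, 65.0]]
47 [[328.0, 467.0], [314.0, 427.0], [288.0, 353.0]]
59 [[315.0, 500.0], [300.0, 460.0], [274.0, 388.0]]
```

View pics/g.png

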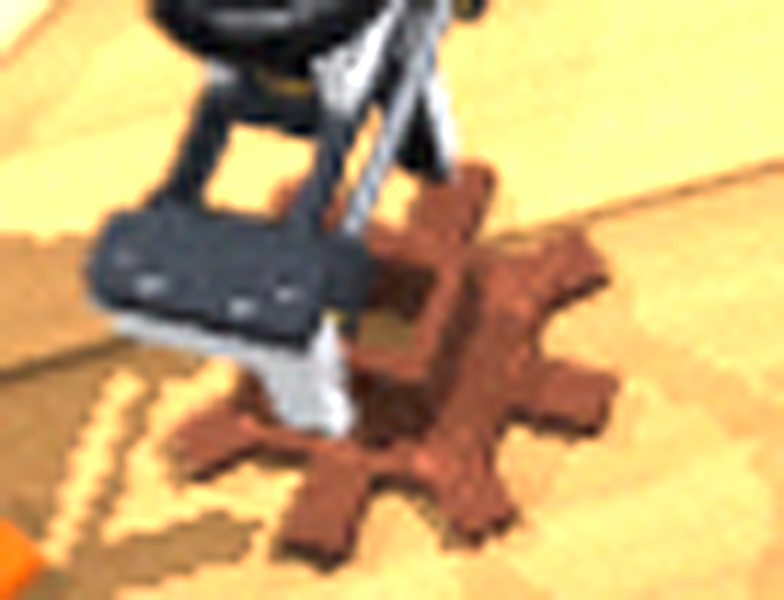

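Fingertips show about 27 mm higher than predicted: near tip at (340,430) against (328,467). They closed in the air just above the hub, so the real tips are around z≈41. I'll go lower while watching the force.

```bash
python3 -m creep '{"xyz":[[0,0,0.5],[0,0,1.0],[0,0,1.5],[0,0,1.5]],"dr":[[0,0,0],[0,0,0],[0,0,0],[0,0,0]]}' -1;  python3 -m creep '{"xyz":[[0,0,0.2],[0,0,0.4],[0,0,0.4]],"dr":[[0,0,0],[0,0,0],[0,0,0]]}' -1
python3 - <<'E'
from h import *
im=env.capture("scene")[:,:,::-1];cv2.imwrite("pics/scene3.png",im)
cv2.imwrite("pics/g2.png",cv2.convertScaleAbs(cv2.resize(im[175:227,162:230],(784,600),interpolation=cv2.INTER_CUBIC),alpha=1.8))
E
```

```text
clock: 5.48
eef_pos: [463.0, -238.1, 11.1]
tcp_rot: [[0.54, 0.841, -0.001], [0.841, -0.54, 0.001], [0.0, -0.002, -1.0]]
contact_force: [1.1, 0.8, -0.9]
grip_width: 94.0
gripper_force: 0.0
clock: 5.85
eef_pos: [463.4, -238.5, 7.7]
tcp_rot: [[0.54, 0.841, -0.0], [0.841, -0.54, 0.0], [0.0, -0.0, -1.0]]
contact_force: [0.7, -0.0, 0.1]
grip_width: 94.1
gripper_force: 0.0
```

View pics/g2.png

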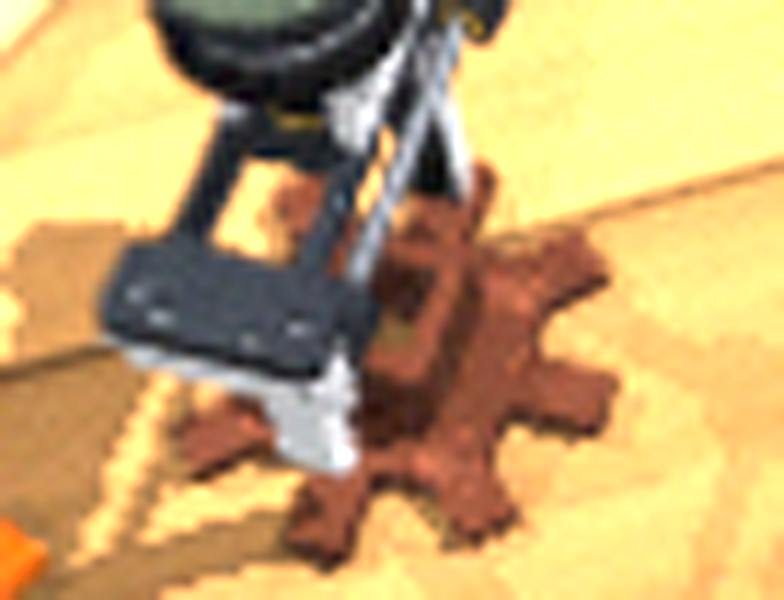

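Tip is now near (340,470), level with the lower part of the hub, with no contact at TCP z=7.7, so the tips sit about 14 mm above the reported TCP. I close here, slightly lower.

```bash
python3 -m creep '{"xyz":[[0,0,0.3],[0,0,0.3],[0,0,0.3],[0,0,0.3],[0,0,0.3],[0,0,0.3],[0,0,0.3],[0,0,0.3]],"dr":[[0,0,0],[0,0,0],[0,0,0],[0,0,0],[0,0,0],[0,0,0],[0,0,0],[0,0,0]]}' 1 45 && python3 go.py 475.8 17.8 150 20.5
```

```text
clock: 6.9
eef_pos: [462.8, -238.0, 4.8]
tcp_rot: [[0.54, 0.841, -0.002], [0.841, -0.54, 0.001], [-0.0, -0.002, -1.0]]
contact_force: [-4.6, 3.1, 4.6]
grip_width: 47.6
gripper_force: 45.0
shift cm [22.23, -12.76, -14.5] drz 0.642 now [ 462.8 -238.     4.8] phi 57.3 clock 6.9 rows 4.7
```

```bash
python3 -m creep '{"xyz":[[0,0,-4],[0,0,-10],[4,-2.3,-14.5],[9,-5.2,-14.5],[14,-8.1,-14.5],[19,-11,-14.5],[22.2,-12.8,-14.5],[22.2,-12.8,-14.5],[22.2,-12.8,-14.5],[22.2,-12.8,-14.5]],"dr":[[0,0,0],[0,0,0],[0,0,0.15],[0,0,0.3],[0,0,0.45],[0,0,0.6],[0,0,0.642],[0,0,0.642],[0,0,0.642],[0,0,0.642]]}' 1 45 && python3 go.py 475.8 17.8 124 20.5
python3 - <<'E'
from h import *
o=[]
for n in("scene","top"):
    im=env.capture(n)[:,:,::-1];c=proj(n,[476,18,120])[0].astype(int);print(c);cv2.imwrite(f"pics/{n}4.png",im)
    o.append(cv2.resize(im[c[1]-28:c[1]+28,c[0]-28:c[0]+28],(395,395),interpolation=cv2.INTER_CUBIC))
cv2.imwrite("pics/k.png",np.hstack(o))
E
```

```text
clock: 8.15
eef_pos: [475.7, 16.4, 149.3]
tcp_rot: [[0.937, 0.349, -0.001], [0.349, -0.937, -0.0], [-0.001, 0.0, -1.0]]
contact_force: [-1.5, -0.1, -5.9]
grip_width: 47.8
gripper_force: 45.0
shift cm [0.06, -0.13, 2.53] drz -0.002 now [475.7  16.4 149.3] phi 20.4 clock 8.15 rows 0.4
[262 173]
[245 213]
```

View pics/k.png

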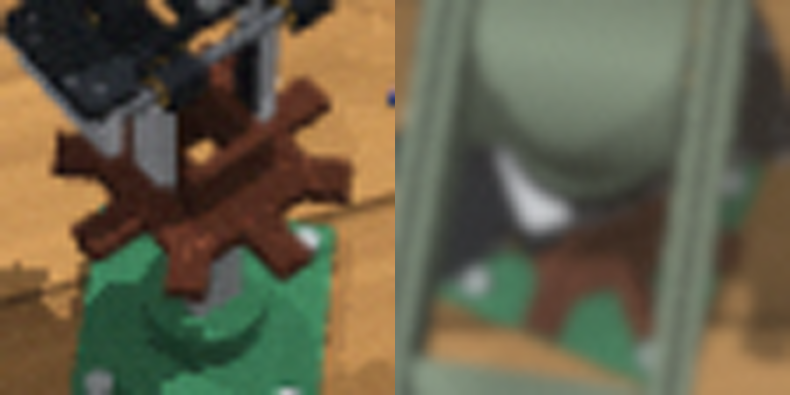

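The wheel hangs level over the shaft: wheel at (205,190) in the left crop, shaft showing beneath it at (220,280). I check its pose numerically by fitting the scene view.

Run:
```python
from fit import *
im=cv2.imread("pics/scene4.png")
# use only lower part of the picture (teeth, free of the gripper)
M=masks("wheel",im).astype(np.float32);c=proj("scene",[476,17,144.5])[0]
w=np.zeros_like(M);w[int(c[1])-26:int(c[1])+26,int(c[0])-26:int(c[0])+26]=1
M=cv2.GaussianBlur(M,(0,0),.7);hsv=cv2.cvtColor(im,cv2.COLOR_BGR2HSV)
w[(hsv[...,1]<110)|((hsv[...,0]>95))]=0; w=cv2.erode(w,np.ones((2,2)))
w=np.where(np.arange(384)[:,None]>c[1]-3,w,0)
for z0 in (139.5,144.5,149.5):
    def cost(p): return (np.abs(cv2.GaussianBlur(sil("scene","wheel",p[0],p[1],p[2],z0),(0,0),.7)-M)*w).sum()
    best=min((minimize(cost,[476,17,np.radians(a)],method="Nelder-Mead",options=dict(initial_simplex=[[476,17,np.radians(a)],[484,17,np.radians(a)],[476,25,np.radians(a)],[476,17,np.radians(a+6)]])) for a in (14,20,26)),key=lambda r:r.fun)
    print(z0,best.x[:2].round(1),np.degrees(best.x[2]).round(1),round(best.fun,1))
```

```text
139.5 [471.8  19. ] 20.1 28.5
144.5 [474.4  18.2] 20.1 30.8
149.5 [477.7  17.6] 20.2 32.6
```

```bash
python3 -m creep '{"xyz":[[0.1,0,1],[0.1,0,2],[0.1,0,2.6],[0.1,0,2.8],[0.1,0,2.8]],"dr":[[0,0,0],[0,0,0],[0,0,0],[0,0,0],[0,0,0]]}' 1 45 && python3 -m creep '{"xyz":[[0,0,0.15],[0,0,0.3],[0,0,0.45],[0,0,0.6],[0,0,0.6]],"dr":[[0,0,0],[0,0,0],[0,0,0],[0,0,0],[0,0,0]]}'; python3 go.py 477 18.3 118.8 20.5
```

```text
clock: 8.88
eef_pos: [476.7, 17.8, 121.7]
tcp_rot: [[0.937, 0.35, -0.0], [0.35, -0.937, 0.0], [-0.0, -0.0, -1.0]]
contact_force: [-0.6, -0.8, -5.6]
grip_width: 47.6
gripper_force: 45.0
clock: 9.5
eef_pos: [476.7, 17.7, 115.7]
tcp_rot: [[0.937, 0.35, -0.0], [0.35, -0.937, -0.0], [-0.0, 0.0, -1.0]]
contact_force: [0.3, -1.3, -6.4]
grip_width: 47.4
gripper_force: 45.0
shift cm [0.05, -0.04, -0.31] drz 0.0 now [476.7  17.7 115.7] phi 20.5 clock 9.5 rows 0.1
```

```bash
python3 -m creep '{"xyz":[[0,0,0.5],[0,0,1],[0,0,1.5],[0,0,2],[0,0,2]],"dr":[[0,0,0],[0,0,0],[0,0,0],[0,0,0],[0,0,0]]}' 1 45
```

```text
clock: 10.12
eef_pos: [476.5, 17.6, 95.3]
tcp_rot: [[0.937, 0.35, -0.001], [0.35, -0.937, -0.0], [-0.001, -0.0, -1.0]]
contact_force: [1.0, -1.1, -7.0]
grip_width: 47.3
gripper_force: 45.0
```

```bash
python3 -m creep '{"xyz":[[0,0,0.8],[0,0,1.6],[0,0,2.4],[0,0,3.2],[0,0,4],[0,0,4.5],[0,0,4.7],[0,0,4.7]],"dr":[[0,0,0],[0,0,0],[0,0,0],[0,0,0],[0,0,0],[0,0,0],[0,0,0],[0,0,0]]}' 1 45; python3 -m creep '{"xyz":[[0,0,0.15],[0,0,0.3],[0,0,0.4],[0,0,0.4]],"dr":[[0,0,0],[0,0,0],[0,0,0],[0,0,0]]}'
```

```text
clock: 11.12
eef_pos: [476.8, 17.7, 48.7]
tcp_rot: [[0.937, 0.35, 0.0], [0.35, -0.937, -0.0], [-0.0, 0.0, -1.0]]
contact_force: [0.3, -1.5, -7.4]
grip_width: 47.0
gripper_force: 45.0
clock: 11.62
eef_pos: [476.9, 17.7, 44.9]
tcp_rot: [[0.937, 0.35, 0.0], [0.35, -0.937, -0.0], [0.0, 0.0, -1.0]]
contact_force: [1.7, -1.4, -5.1]
grip_width: 47.3
gripper_force: 45.0
```

```bash
python3 -m creep '{"xyz":[[0,0,0.1],[0,0,0.1]],"dr":[[0,0,0],[0,0,0]]}' 1 ; python3 -m creep '{"xyz":[[0,0,0],[0,0,0],[0,0,0],[0,0,-0.05],[0,0,-3],[0,0,-8],[0,0,-12],[0,0,-12]],"dr":[[0,0,0],[0,0,0],[0,0,0],[0,0,0],[0,0,0],[0,0,0],[0,0,0],[0,0,0]]}' -1; python3 go.py 667 29.5 40 82.2
```

```text
clock: 11.88
eef_pos: [477.0, 17.7, 44.8]
tcp_rot: [[0.937, 0.35, 0.0], [0.35, -0.937, -0.0], [0.0, 0.0, -1.0]]
contact_force: [-4.4, -1.2, 5.3]
grip_width: 47.4
gripper_force: 45.0
clock: 12.88
eef_pos: [480.1, 17.4, 167.9]
tcp_rot: [[0.937, 0.35, 0.009], [0.35, -0.937, -0.001], [0.008, 0.004, -1.0]]
contact_force: [-0.5, 1.0, 0.7]
grip_width: 93.9
gripper_force: 0.0
shift cm [17.83, 5.36, 12.95] drz -1.077 now [480.1  17.4 167.9] phi 20.5 clock 12.875 rows 5.8
```

```bash
python3 -m creep '{"xyz":[[6,1.8,0],[12,3.6,3],[18.2,5.5,8],[18.2,5.5,13],[18.2,5.5,13.4],[18.2,5.5,13.4],[18.2,5.5,13.4],[18.2,5.5,13.4],[18.2,5.5,13.4]],"dr":[[0,0,-0.18],[0,0,-0.36],[0,0,-0.54],[0,0,-0.72],[0,0,-0.9],[0,0,-1.077],[0,0,-1.077],[0,0,-1.077],[0,0,-1.077]]}' -1; python3 go.py 667 29.5 -2 82.2
python3 - <<'E'
from fit import *
ims={n:env.capture(n)[:,:,::-1].copy() for n in("scene","top")}
for n in ims: cv2.imwrite(f"pics/{n}5.png",ims[n])
p,f=fit("wheel",476,18,("scene",),ims,z0=40,yaws=np.radians([20,65]));print(p.round(2),np.degrees(p[2]),f)
E
```

```text
clock: 14.0
eef_pos: [666.6, 30.0, 30.1]
tcp_rot: [[0.137, 0.991, 0.0], [0.991, -0.137, -0.0], [0.0, 0.0, -1.0]]
contact_force: [0.1, -0.1, -0.4]
grip_width: 94.1
gripper_force: 0.0
shift cm [-0.04, 0.05, 3.21] drz -0.001 now [666.6  30.   30.1] phi 82.1 clock 14.0 rows 0.5
[474.02  18.67   1.17] 66.88149013346175 0.9893950819969177
```

```bash
python3 -m creep '{"xyz":[[-0.05,0,1],[-0.05,0,2],[-0.05,0,2.8],[-0.05,0,2.8]],"dr":[[0,0,0],[0,0,0],[0,0,0],[0,0,0]]}' -1; python3 -m creep '{"xyz":[[0,0,0.2],[0,0,0.4],[0,0,0.4]],"dr":[[0,0,0],[0,0,0],[0,0,0]]}'
```

```text
clock: 14.6
eef_pos: [665.2, 29.6, 0.2]
tcp_rot: [[0.136, 0.991, -0.003], [0.991, -0.136, 0.0], [-0.0, -0.003, -1.0]]
contact_force: [-0.1, -0.1, 0.8]
grip_width: 94.4
gripper_force: 0.0
clock: 14.98
eef_pos: [666.5, 29.5, -2.1]
tcp_rot: [[0.136, 0.991, 0.0], [0.991, -0.136, -0.0], [-0.0, 0.0, -1.0]]
contact_force: [0.4, 0.6, -0.6]
grip_width: 94.1
gripper_force: 0.0
```

```bash
python3 -m creep '{"xyz":[[0,0,0],[0,0,0],[0,0,0],[0,0,0],[0,0,0],[0,0,0],[0,0,0]],"dr":[[0,0,0],[0,0,0],[0,0,0],[0,0,0],[0,0,0],[0,0,0],[0,0,0]]}' 1 40 && python3 go.py 477 17.7 190 110.5
```

```text
clock: 15.85
eef_pos: [666.4, 29.5, -2.1]
tcp_rot: [[0.136, 0.991, -0.0], [0.991, -0.136, 0.0], [0.0, -0.0, -1.0]]
contact_force: [0.0, 1.4, 0.5]
grip_width: 47.6
gripper_force: 40.0
shift cm [-3.74, -18.61, -19.21] drz -0.494 now [666.4  29.5  -2.1] phi 82.2 clock 15.85 rows 4.3
```

```bash
python3 -m creep '{"xyz":[[0,0,-4],[0,0,-9],[0,0,-14],[-1,-5,-15],[-2,-10,-15],[-3,-15,-15],[-3.7,-18.6,-15],[-3.7,-18.6,-15],[-3.7,-18.6,-15],[-3.7,-18.6,-15]],"dr":[[0,0,0],[0,0,0],[0,0,0],[0,0,-0.15],[0,0,-0.3],[0,0,-0.45],[0,0,-0.494],[0,0,-0.494],[0,0,-0.494],[0,0,-0.494]]}' 1 40 && python3 go.py 477 17.7 112 110.5
```

```text
clock: 17.1
eef_pos: [478.2, 18.0, 147.9]
tcp_rot: [[-0.35, 0.937, 0.001], [0.937, 0.35, -0.0], [-0.0, 0.001, -1.0]]
contact_force: [-0.6, 0.2, -4.5]
grip_width: 47.5
gripper_force: 40.0
shift cm [0.02, -0.12, 3.59] drz 0.0 now [478.2  18.  147.9] phi 110.5 clock 17.1 rows 0.6
```

```bash
python3 -m creep '{"xyz":[[0,0,1],[0,0,2],[0,0,3],[0,0,3.3],[0,0,3.3]],"dr":[[0,0,0],[0,0,0],[0,0,0],[0,0,0],[0,0,0]]}' 1 40 && python3 -m creep '{"xyz":[[0,0,0.2],[0,0,0.4],[0,0,0.6],[0,0,0.8],[0,0,0.8]],"dr":[[0,0,0],[0,0,0],[0,0,0],[0,0,0],[0,0,0]]}'
```

```text
clock: 17.73
eef_pos: [476.9, 18.1, 114.4]
tcp_rot: [[-0.35, 0.937, -0.001], [0.937, 0.35, 0.0], [0.0, -0.001, -1.0]]
contact_force: [-0.2, 0.4, -4.4]
grip_width: 46.8
gripper_force: 40.0
clock: 18.35
eef_pos: [478.0, 17.9, 111.3]
tcp_rot: [[-0.351, 0.936, 0.001], [0.936, 0.351, -0.001], [-0.001, 0.001, -1.0]]
contact_force: [-9.2, 1.2, 18.9]
grip_width: 47.3
gripper_force: 40.1
```

```bash
python3 -m creep '{"xyz":[[0,0,-0.2],[0,0,-0.2]],"dr":[[0,0,0],[0,0,0]]}'
python3 - <<'E'
from cell import env
s=env.state();print(s["contact_force"],s["torque"],s["tcp_rot"].T@s["torque"])
E
```

```text
clock: 18.6
eef_pos: [477.8, 17.9, 111.5]
tcp_rot: [[-0.351, 0.937, 0.001], [0.937, 0.351, -0.001], [-0.001, 0.001, -1.0]]
contact_force: [-4.0, -0.0, 9.0]
grip_width: 47.4
gripper_force: 40.0
[-4.01406076e+00 -6.76520524e-03  9.02700046e+00] [ 0.019509    1.12450199 -0.0701534 ] [1.04635288 0.41244189 0.06960013]
```

```bash
python3 -m creep '{"xyz":[[0,-0.06,0],[0,-0.12,0],[0,-0.12,0.1],[0,-0.12,0.2],[0,-0.12,0.2]],"dr":[[0,0,0],[0,0,0],[0,0,0],[0,0,0],[0,0,0]]}'
python3 - <<'E'
from cell import env
s=env.state();print(s["contact_force"],s["torque"],s["tcp_rot"].T@s["torque"])
E
```

```text
clock: 19.23
eef_pos: [477.9, 17.8, 111.4]
tcp_rot: [[-0.351, 0.937, 0.004], [0.937, 0.351, 0.0], [-0.001, 0.003, -1.0]]
contact_force: [-5.5, 2.1, 17.7]
grip_width: 47.2
gripper_force: 40.0
[-5.47434148  2.09548878 17.73918421] [ 0.2955854   1.51490037 -0.0757069 ] [1.3152618  0.80759302 0.07684597]
```

```bash
python3 -m creep '{"xyz":[[0,0,-0.5],[0,0,-0.8],[0,0,-0.8],[0,0,-0.8]],"dr":[[0,0,0],[0,0,0],[0,0,0],[0,0,0]]}';python3 -m creep '{"xyz":[[0,0,0.2],[0,0,0.4],[0,0,0.6],[0,0,0.8],[0,0,0.8]],"dr":[[0,0,0],[0,0,0],[0,0,0],[0,0,0],[0,0,0]]}'
python3 - <<'E'
from cell import env
s=env.state();print(s["contact_force"],s["torque"],s["tcp_rot"].T@s["torque"])
E
```

```text
clock: 19.73
eef_pos: [475.5, 17.6, 114.2]
tcp_rot: [[-0.35, 0.937, -0.001], [0.937, 0.35, 0.0], [0.001, -0.001, -1.0]]
contact_force: [-0.6, -1.0, -5.2]
grip_width: 47.1
gripper_force: 40.0
clock: 20.35
eef_pos: [475.2, 17.5, 106.0]
tcp_rot: [[-0.35, 0.937, -0.002], [0.937, 0.35, -0.0], [0.0, -0.002, -1.0]]
contact_force: [-1.9, -0.9, -5.3]
grip_width: 47.2
gripper_force: 40.0
[-1.92616933 -0.93484089 -5.25990619] [-0.16170064  0.14338506  0.01819924] [ 0.19096368 -0.10123571 -0.0179385 ]
```

It slid onto the square. I lower it onto the wheel hub (expected TCP z ≈ 78).

```bash
python3 -m creep '{"xyz":[[0,0,0.6],[0,0,1.2],[0,0,1.8],[0,0,2.4],[0,0,2.5],[0,0,2.5]],"dr":[[0,0,0],[0,0,0],[0,0,0],[0,0,0],[0,0,0],[0,0,0]]}'; python3 -m creep '{"xyz":[[0,0,0.15],[0,0,0.3],[0,0,0.4],[0,0,0.4]],"dr":[[0,0,0],[0,0,0],[0,0,0],[0,0,0]]}'
```

```text
clock: 21.1
eef_pos: [475.2, 17.6, 81.2]
tcp_rot: [[-0.35, 0.937, -0.002], [0.937, 0.35, 0.0], [0.001, -0.002, -1.0]]
contact_force: [-4.6, -2.1, -4.5]
grip_width: 47.1
gripper_force: 40.0
clock: 21.6
eef_pos: [475.2, 17.6, 77.9]
tcp_rot: [[-0.35, 0.937, -0.002], [0.937, 0.35, -0.0], [0.0, -0.002, -1.0]]
contact_force: [-7.4, -1.0, -1.3]
grip_width: 46.9
gripper_force: 40.0
```

```bash
python3 -m creep '{"xyz":[[0,0,0.1],[0,0,0.1]],"dr":[[0,0,0],[0,0,0]]}' 1 ; python3 -m creep '{"xyz":[[0,0,0],[0,0,0],[0,0,0],[0,0,-0.05],[0,0,-3],[0,0,-7],[0,0,-9],[0,0,-9],[0,0,-9]],"dr":[[0,0,0],[0,0,0],[0,0,0],[0,0,0],[0,0,0],[0,0,0],[0,0,0],[0,0,0],[0,0,0]]}' -1; python3 go.py 504.3 261.7 40 63.2
```

```text
clock: 21.85
eef_pos: [475.3, 17.5, 77.8]
tcp_rot: [[-0.35, 0.937, -0.002], [0.937, 0.35, -0.0], [0.0, -0.002, -1.0]]
contact_force: [-7.9, -1.1, 4.6]
grip_width: 47.2
gripper_force: 40.0
clock: 22.98
eef_pos: [475.4, 17.8, 165.8]
tcp_rot: [[-0.35, 0.937, -0.001], [0.937, 0.35, 0.0], [0.001, -0.001, -1.0]]
contact_force: [-0.6, 0.2, -0.5]
grip_width: 93.9
gripper_force: 0.0
shift cm [21.82, 11.27, 12.59] drz 0.826 now [475.4  17.8 165.8] phi 110.5 clock 22.975 rows 4.4
```

```bash
python3 -m creep '{"xyz":[[5,2.6,0],[10,5.2,1],[15,7.8,5],[20,10.3,10],[21.8,11.3,12.6],[21.8,11.3,12.6],[21.8,11.3,12.6],[21.8,11.3,12.6]],"dr":[[0,0,0.17],[0,0,0.34],[0,0,0.51],[0,0,0.68],[0,0,0.826],[0,0,0.826],[0,0,0.826],[0,0,0.826]]}' -1; python3 go.py 504.3 261.7 0 63.2
python3 - <<'E'
from fit import *
ims={n:env.capture(n)[:,:,::-1].copy() for n in("scene","top")}
for n in ims: cv2.imwrite(f"pics/{n}6.png",ims[n])
for c in (("scene",),("top",)):
    p,f=fit("torque_arm",476,18,c,ims,z0=80,yaws=np.radians([110.5,20.5]));print(p.round(2),np.degrees(p[2]),f)
E
```

```text
clock: 23.98
eef_pos: [506.8, 260.7, 42.5]
tcp_rot: [[0.452, 0.892, 0.003], [0.892, -0.452, 0.001], [0.002, 0.002, -1.0]]
contact_force: [-0.1, -0.4, 0.8]
grip_width: 94.0
gripper_force: 0.0
shift cm [-0.03, -0.28, 4.25] drz -0.001 now [506.8 260.7  42.5] phi 63.1 clock 23.975 rows 0.7
[4.7657e+02 1.8060e+01 3.5000e-01] 20.266868494135384 0.3033892810344696
[476.29  16.05   3.51] 200.91466599432488 0.2987039387226105
```

```bash
python3 -m creep '{"xyz":[[0,0,1.2],[0,0,2.4],[0,0,3.4],[0,0,4],[0,0,4.2],[0,0,4.2]],"dr":[[0,0,0],[0,0,0],[0,0,0],[0,0,0],[0,0,0],[0,0,0]]}' -1
```

```text
clock: 24.82
eef_pos: [505.5, 261.5, -1.2]
tcp_rot: [[0.451, 0.893, -0.0], [0.893, -0.451, 0.0], [-0.0, -0.0, -1.0]]
contact_force: [-0.0, 0.2, -1.0]
grip_width: 93.8
gripper_force: 0.0
```

```bash
python3 -m creep '{"xyz":[[0,0,0],[0,0,0],[0,0,0],[0,0,0],[0,0,0],[0,0,0],[0,0,0]],"dr":[[0,0,0],[0,0,0],[0,0,0],[0,0,0],[0,0,0],[0,0,0],[0,0,0]]}' 1 40 && python3 go.py 476 17.7 150 20.5
```

```text
clock: 25.7
eef_pos: [505.1, 261.6, -1.1]
tcp_rot: [[0.451, 0.892, -0.001], [0.892, -0.451, 0.0], [-0.0, -0.001, -1.0]]
contact_force: [-2.4, -0.3, 1.8]
grip_width: 47.6
gripper_force: 40.0
shift cm [-23.08, 8.4, -15.12] drz 0.745 now [505.1 261.6  -1.1] phi 63.2 clock 25.7 rows 4.6
```

```bash
python3 -m creep '{"xyz":[[0,0,-4],[0,0,-9],[0,0,-14],[-5,1.8,-15.1],[-10,3.6,-15.1],[-15,5.5,-15.1],[-20,7.3,-15.1],[-23.1,8.4,-15.1],[-23.1,8.4,-15.1],[-23.1,8.4,-15.1]],"dr":[[0,0,0],[0,0,0],[0,0,0],[0,0,0.15],[0,0,0.3],[0,0,0.45],[0,0,0.6],[0,0,0.745],[0,0,0.745],[0,0,0.745]]}' 1 40;python3 -m creep '{"xyz":[[0,0,1],[0,0,2],[0,0,3],[0,0,3.2],[0,0,3.2]],"dr":[[0,0,0],[0,0,0],[0,0,0],[0,0,0],[0,0,0]]}'; python3 go.py 476 17.7 112 20.5
```

```text
clock: 26.95
eef_pos: [475.8, 17.6, 149.3]
tcp_rot: [[0.936, 0.351, -0.001], [0.351, -0.936, 0.0], [-0.001, -0.001, -1.0]]
contact_force: [0.2, 0.5, -3.3]
grip_width: 47.3
gripper_force: 40.0
clock: 27.58
eef_pos: [476.1, 17.5, 117.6]
tcp_rot: [[0.937, 0.35, -0.0], [0.35, -0.937, 0.0], [-0.0, -0.0, -1.0]]
contact_force: [-0.2, -0.6, -3.2]
grip_width: 47.5
gripper_force: 40.0
shift cm [-0.0, -0.03, 0.56] drz 0.0 now [476.1  17.5 117.6] phi 20.5 clock 27.575 rows 0.1
```

```bash
python3 -m creep '{"xyz":[[0,0,0.25],[0,0,0.5],[0,0,0.75],[0,0,0.9],[0,0,0.9]],"dr":[[0,0,0],[0,0,0],[0,0,0],[0,0,0],[0,0,0]]}'
python3 - <<'E'
from cell import env
s=env.state();print(s["contact_force"],s["torque"])
E
```

```text
clock: 28.2
eef_pos: [476.1, 17.3, 108.7]
tcp_rot: [[0.937, 0.35, -0.0], [0.35, -0.937, 0.0], [-0.0, -0.0, -1.0]]
contact_force: [-0.6, -0.1, -3.3]
grip_width: 47.3
gripper_force: 40.0
[-0.64319317 -0.12812474 -3.32172711] [-0.01927532 -0.00073166  0.00984098]
```

Free slide, 4 mm past the shoulder. I lower it home (TCP z ≈ 102.9).

```bash
python3 -m creep '{"xyz":[[0,0,0.2],[0,0,0.4],[0,0,0.55],[0,0,0.65],[0,0,0.7],[0,0,0.7]],"dr":[[0,0,0],[0,0,0],[0,0,0],[0,0,0],[0,0,0],[0,0,0]]}'
```

```text
clock: 28.95
eef_pos: [476.2, 17.3, 102.8]
tcp_rot: [[0.937, 0.35, -0.0], [0.35, -0.937, -0.0], [-0.0, 0.0, -1.0]]
contact_force: [-2.8, -0.8, 4.9]
grip_width: 47.7
gripper_force: 40.0
```

Contact at exactly the home height. I release, retreat and verify.

```bash
python3 -m creep '{"xyz":[[0,0,0],[0,0,0],[0,0,0],[0,0,-0.05],[0,0,-3],[0,0,-7],[0,0,-9],[-6,6,-9],[-12,12,-9],[-18,16,-9]],"dr":[[0,0,0],[0,0,0],[0,0,0],[0,0,0],[0,0,0],[0,0,0],[0,0,0],[0,0,0],[0,0,0],[0,0,0]]}' -1
python3 - <<'E'
from fit import *
ims={n:env.capture(n)[:,:,::-1].copy() for n in("scene","top")}
p,f=fit("collar",476,18,("scene",),ims,z0=104,yaws=np.radians([20.5]));print(p.round(2),np.degrees(p[2]),f)
im=ims["scene"];c=proj("scene",[476,18,80])[0].astype(int)
cv2.imwrite("pics/z.png",cv2.resize(im[c[1]-40:c[1]+40,c[0]-50:c[0]+50],(750,600),interpolation=cv2.INTER_CUBIC))
E
```

```text
clock: 30.2
eef_pos: [391.2, -151.3, 192.2]
tcp_rot: [[0.936, 0.351, 0.001], [0.351, -0.936, -0.001], [0.001, 0.001, -1.0]]
contact_force: [-0.1, -1.2, 0.7]
grip_width: 93.9
gripper_force: 0.0
[4.7579e+02 1.9230e+01 3.6000e-01] 20.350181406616723 0.06521958857774734
```

View pics/z.png

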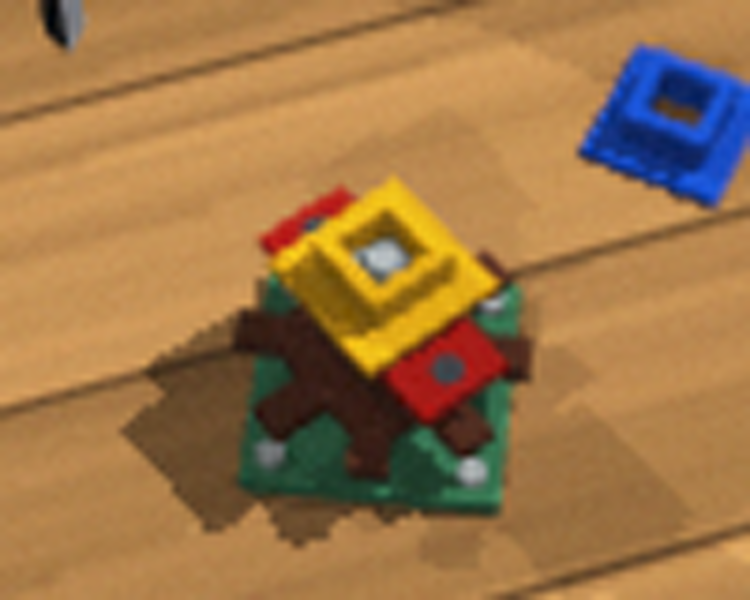

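The stack is on in order: collar at (385,275), arm below it at (440,370), wheel below that at (370,400). The pilot shows in the collar's bore, everything looks level, and the gripper is clear.

```bash
python3 -m creep '{"xyz":[[0,0,0],[0,0,0],[0,0,0],[0,0,0]],"dr":[[0,0,0],[0,0,0],[0,0,0],[0,0,0]]}' -1 >/dev/null; python3 -c "
from cell import env
print(env.finish_job())"
```

```text
the job is handed in; nothing more can be done
None
```

I threaded the wheel, then the torque arm, then the end collar onto the shaft. Each met contact at its home height and was let go, and I handed the job in at about 31 s; no verdict came back.

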